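Close a spring-lid mould in the ratchet press

ROBOT

A 7-joint arm with a two-finger parallel gripper is mounted at the origin on the work surface. World frame = base frame: x ahead of the robot, y to its left, z up, the work surface at z = 0. Lengths are in mm, angles in rad, forces in N, time in s.
With the tool pointing down it reaches from about 400 to 925 mm from the base axis. Payload 5.6 kg.
Tool frame: the origin (TCP) lies between the finger pads; the fingertips stand 8 mm ahead of it and the grasp point (between the pads) lies 11 mm behind it; y points along the fingers, z is the direction in which the jaws open and shut, and the axes are right-handed (so a half turn about y gives the same grasp; the last joint's range is limited). The gripper opens to 85 mm and grips with 20 to 120 N. Pads are 22 mm wide; open, the fingers measure 114 mm over their backs; the gripper's body (76 mm by 85 mm) begins 54 mm behind the grasp point. The pads swing forward as they close: fully open they stand 13 mm farther back than shut.
Start: joints at [-1.274, 0.468, -0.012, 1.603, 0.006, 1.071, -0.056], TCP at [216.684, 612.826, 239.29] pointing down, gripper open.
Joint ranges: [-2.53, 2.53], [-0.31, 2.02], [-1.57, 1.55], [0.28, 2.44], [-1.29, 4.43], [0.15, 1.84], [-2.92, 2.92]. Speed limits (rad/s): [2.57, 2.57, 3.14, 3.14, 3.14, 3.14, 3.14].

INTERFACE

Orientations are given as [roll, pitch, yaw] about the fixed x, y, z axes, in that order (R = Rz(yaw) Ry(pitch) Rx(roll)).
In Python, from bench import get_obs, grab_frame, calibration, job_done gives the robot as it stands.
- The arm moves only by the tool servo_tool, never from a script. Its argument "deltas" is a list of rows, each a list of 4 numbers: the shift along the tool's x, y, z in mm, then the turn about the tool's y in degrees. A call has exactly 8 rows; each row shifts and turns the commanded pose from where the row before left it, along the tool's axes as they then stand; what a row does not reach is not made up. A row lasts 1/8 s, in which the tool goes at most 62.5 mm and 10.7 degrees, less where a joint would pass 70% of its speed; a pose out of reach is approached as far as the arm can. A call is refused whole if a number of a shift passes 62.5 or a number of a turn 10.7, either way. A call with a gripper value outside its range is refused whole. "gripper" is the finger opening in mm, from 0 to 85.4, set as the call begins (left out, the last holds). The fingers move at their own pace and stop on an object; "newtons" is the grip in N (left out, the last holds). Time passes only in rows, so rows that do not move let the fingers close, or fill a call up. It gives the time, the measured TCP pose, the force and the opening at its end, in the units of the state.
- get_obs(): the state, without advancing time (a new reading comes with each control period).
- grab_frame(name): name is "scene" or "top" or "wrist"; returns the picture (420x560x3 uint8, red, green, blue); there is no depth.
- calibration(name): a dict with "intrinsics" (3x3 intrinsics, pixels), "T" (4x4, takes a point from camera to world coordinates). Camera axes: x right, y down, z forward; pixel columns grow to the right and rows downward; lengths in mm; the calibration is good to about 2 mm. A picture is of the moment at which its call begins: read the wrist's pose just before it. calibration takes no time and is no camera call; for the wrist camera it gives the pose at the moment of the call.
- job_done(): hands the job in, once; it reports no verdict.
The state is a dict: "t": time; "joints": joint angles; "joint_velocities": joint speeds; "tau": joint torques, N m; "tcp_pos": TCP position; "ee_rot": TCP orientation; "force": force on the tool from outside, world axes, zero at the start; "wrist_torque": the same for the moment, N m; "finger_gap": finger opening in mm.
Only numpy, scipy, OpenCV 4.12 (cv2) and the standard library are available. Lean on these libraries where they do the work, as an engineer would, in place of code of your own. Each camera call takes 0.05 s, during which the arm holds its last target.

TASK

The bench press was last wound up, so its ratchet is still set to raise the plate: flip the pawl's thumb lever over so that the handle winds the plate down. Then work the handle back and forth between the posts until the plate has pushed the mould's spring lid right down onto the rim and the handle comes up firm; stop there without heaving on it, and let go. Leave the bowl, jar, ring cutter and spatula where they are.

Things in the scene. Friction and masses are not known exactly. Their poses are not given: they have to be found in the camera images.
- press: Steel mould press bolted to the bench: base 215 x 165 x 16 mm, four posts (24 mm across, at x +-84, y +-57 mm, cap nuts end 220 mm up), crossed-bar bridges (upper one 203-213 mm up). A screw in the middle rises to at most 255 mm. Origin: centre of the base's underside, on the bench, z up. Between the posts stands a mould (rim 96 mm up). The handle sticks out at the press's -y side.
- axis (a point): Point on the screw's upright axis, 190 mm above the bench, level with the top of the handle bar. The handle turns level about this axis, between the two posts on the press's -y side. Working the handle lowers the plate 3 mm per rad that the ratchet is driven. The screw stays where it has been wound when the handle is let go.
- grip (a point): Centre of the handle's upright round black grip: 26 mm across, on the end of the bar, 170 mm from the screw's axis, 226 mm above the bench; it can be held from 200 to 255 mm above the bench (top at 262 mm). Bar 18 mm wide, its top 190 mm above the bench. x points outward along the bar, z up.
- handle (a joint): Handle angle, rad: 0 = straight out along the press's -y, growing counter-clockwise seen from above; the posts stop it at -0.70 and +0.70. With the pawl set to wind down, swinging clockwise (falling values) drives the plate down; swinging back only clicks over the teeth (20 teeth: up to 0.31 rad lost per reversal, about 1 to 1.5 N at the grip).
- tab (a point): Centre of the upright thumb paddle on the pawl's lever: steel, 8 mm thick in the direction it is pushed (sideways to the handle), 14 mm wide along the handle, standing from 202 to 240 mm above the bench, over the handle bar, 96 mm from the screw's axis; this point is 227 mm above the bench.
- pawl (a joint): Angle of the pawl and its thumb lever about their upright pin (on the handle, 54 mm from the screw's axis, 42 mm inside the paddle), rad, growing counter-clockwise from above. A spring snaps it to either side: +0.25, paddle 10 mm to the counter-clockwise side = raises (as found); -0.25, clockwise side = winds down. On a tooth tip it rests at 0.13. A sideways push of 1 to 2 N flips it.
- plate: Steel pressing plate, 72 mm across, 10 mm thick, on the screw's lower end; it does not turn. Origin: centre of its underside; starts 2 to 6 mm above the lid. Steady pull at the grip: 4 to 4.5 N while it comes down free, up to 5.5 N while it pushes the springs, then 5 to 10 N more per 0.1 rad with the lid on the rim: firm. 8 to 15 N is properly tight; at 20 N (plate force 900 N) the mould bends.
- lid: Aluminium spring lid of the mould, 124 x 90 mm, 8 mm thick at its raised middle (60 x 60 mm), where the plate presses. Origin: centre of its underside: 100 mm above the bench at rest (4 mm above the rim), 96 mm when it lies on the rim. Its springs push back with 12 N at first, 36 N on the rim.
- bowl: Bystander: steel bowl 150 mm across, 70 mm high. Origin: centre of its underside.
- jar: Bystander: glass jar with metal cap, 60 mm across, 85 mm high. Origin: centre of its underside.
- cutter: Bystander: steel ring cutter, 72 mm across, 40 mm high. Origin: centre of its underside.
- spatula: Bystander: metal turner (spatula) with black handle, 240 mm long, lying flat. Origin: under its middle.

How it is judged:
By the outcome, as a careful person would: the job done as asked, in the order asked, and still so for the second after the job is handed in, with the robot touching nothing.
It also fails if it takes over 69 s, if anything falls off the work surface, if the arm or the gripper's body presses on something with over 40 N, if the wrist force passes 120 N, or if a joint passes its speed limit or range.

## Working session

There is one attempt and no reset: what is moved stays moved. The work goes in short steps, Python scripts to look and compute and a tool call to move; the robot and the scene stay as the last step left them, time stands still between calls to the robot, and variables do not carry over. Pictures are saved under pics/ and viewed, and the job is handed in when it is done.

Besides the shell and the picture viewer there is one more tool, called after "Emit:" by a JSON object that holds its "fn" and its "kwargs", one argument or row to a line. servo_tool: Moves the arm, as the interface text tells. Its arguments: {"type":"object","properties":{"deltas":{"type":"array","items":{"type":"array","items":{"type":"number"}}},"gripper":{"type":"number"},"newtons":{"type":"number"}},"required":["deltas"]}

```bash
mkdir -p pics; ls; python3 - <<'E'
from bench import *
import cv2,numpy as np
o=get_obs();print({k:np.round(v,3).tolist() for k,v in o.items()})
for n in("scene","top","wrist"):
    c=calibration(n);print(n,np.round(c["intrinsics"],1).tolist(),np.round(c["T"],3).tolist())
    cv2.imwrite(f"pics/{n}0.png",grab_frame(n)[:,:,::-1])
E
```

```text
pics
{'t': 0.0, 'joints': [-1.274, 0.468, -0.012, 1.604, 0.006, 1.071, -0.056], 'joint_velocities': [-0.0, -0.001, 0.001, -0.001, 0.0, 0.001, -0.002], 'tau': [-0.002, -53.239, 0.02, -25.13, 0.011, 0.008, -0.0], 'tcp_pos': [216.531, 612.289, 238.344], 'ee_rot': [-1.573, -0.0, -0.34], 'force': [-0.233, -0.434, -0.741], 'wrist_torque': [0.03, -0.024, -0.011], 'finger_gap': 85.462}
scene [[477.6, 0.0, 277.8], [0.0, 477.6, 213.7], [0.0, 0.0, 1.0]] [[-0.377, 0.604, -0.702, 1371.494], [0.926, 0.249, -0.283, 348.178], [0.004, -0.757, -0.654, 942.476], [0.0, 0.0, 0.0, 1.0]]
top [[406.5, 0.0, 281.2], [0.0, 406.5, 208.1], [0.0, 0.0, 1.0]] [[0.024, -0.973, 0.228, 297.313], [-1.0, -0.024, 0.001, -6.775], [0.004, -0.228, -0.974, 1255.153], [0.0, 0.0, 0.0, 1.0]]
wrist [[302.8, 0.0, 278.3], [0.0, 302.8, 205.5], [0.0, 0.0, 1.0]] [[0.333, 0.899, 0.284, 144.05], [0.943, -0.318, -0.101, 638.216], [-0.0, 0.301, -0.954, 373.531], [0.0, 0.0, 0.0, 1.0]]
```

View pics/scene0.png

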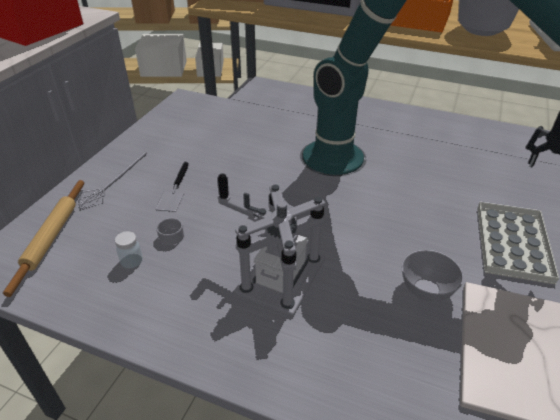

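View pics/top0.png

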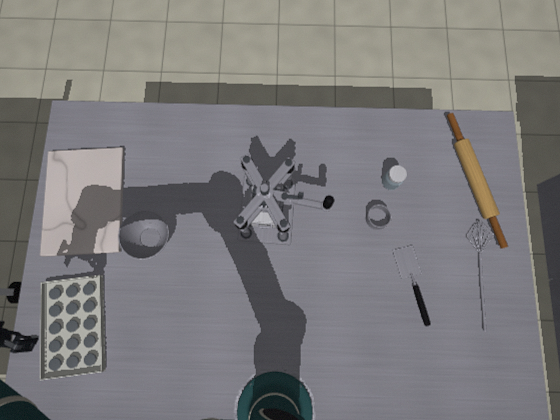

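View pics/wrist0.png

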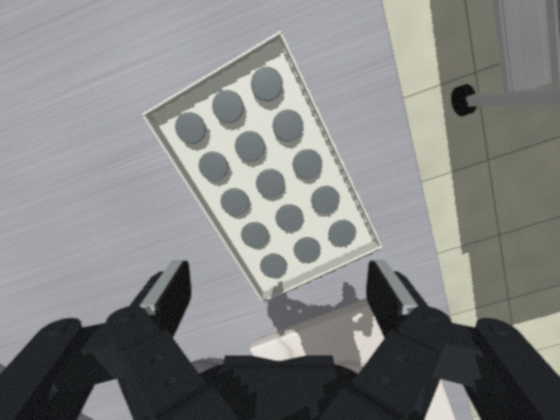

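The press is in view: in top its posts lie round (267,195), with the black grip at (328,202). In scene the grip is at (223,185). I'll zoom in on both.

```bash
python3 - <<'E'
import cv2,numpy as np
t=cv2.imread("pics/top0.png")[140:260,220:350];s=cv2.imread("pics/scene0.png")[160:320,190:350]
cv2.imwrite("pics/tz.png",cv2.resize(t,None,fx=6,fy=5*1.0,interpolation=cv2.INTER_CUBIC)[:600,:800])
cv2.imwrite("pics/tz.png",cv2.resize(t,None,fx=5,fy=5,interpolation=cv2.INTER_CUBIC))
cv2.imwrite("pics/sz.png",cv2.resize(s,None,fx=3.75,fy=3.75,interpolation=cv2.INTER_CUBIC))
E
```

```text
(no output)
```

View pics/tz.png

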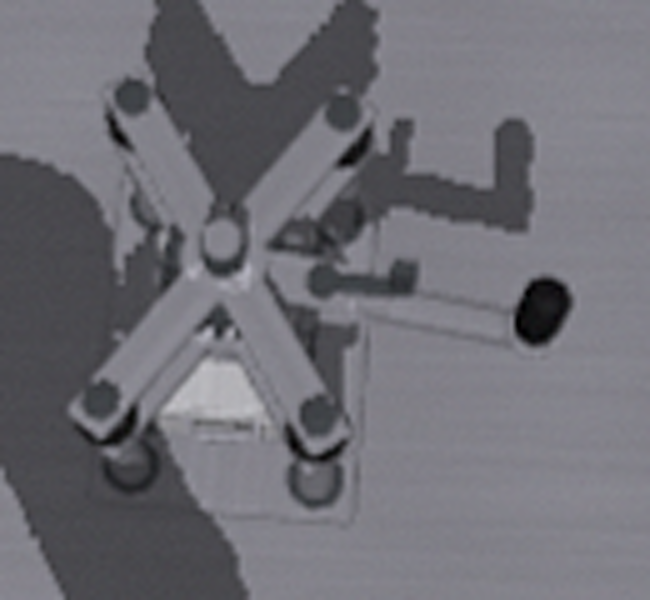

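View pics/sz.png

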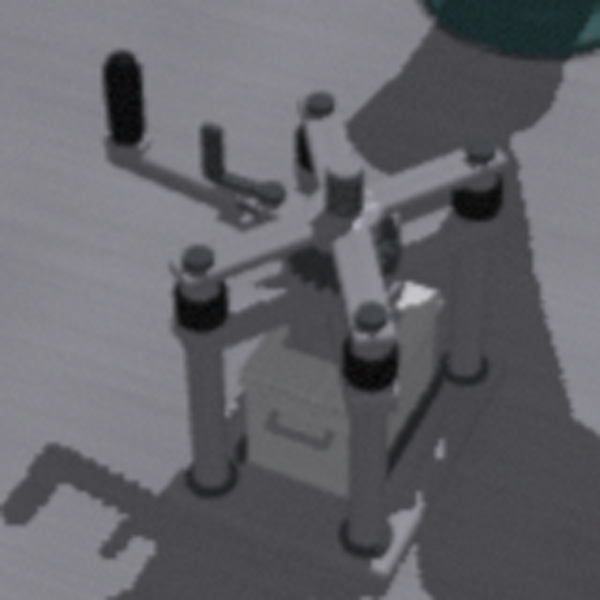

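```bash
cat > h.py <<'E'
from bench import *
import cv2,numpy as np
def ray(n,u,v,z,c=None):
    c=c or calibration(n);T=np.array(c["T"]);d=T[:3,:3]@np.linalg.inv(c["intrinsics"])@[u,v,1];o=T[:3,3]
    return o+d*(z-o[2])/d[2]
E
python3 - <<'E'
from h import *
P=lambda x,y:(x/5+220-.4,y/5+140-.4)
S=lambda x,y:(x/3.75+190-.4,y/3.75+160-.4)
N=[ray("top",*P(*p),220) for p in[(134,95),(344,110),(318,413),(102,398)]]
for n in N:print("nut",n.round(1))
c=np.mean(N,0);print("centre",c.round(1))
print("sides",[np.linalg.norm(N[i]-N[i-1]).round(1) for i in range(4)])
NS=[ray("scene",*S(*p),220) for p in[(320,102),(480,155),(370,315),(198,258)]]
for n in NS:print("nutS",n.round(1))
print("cS",np.mean(NS,0).round(1),[np.linalg.norm(NS[i]-NS[i-1]).round(1) for i in range(4)])
g=ray("top",*P(549,300),262);print("griptop T",g.round(1))
gs=ray("scene",*S(121,60),262);print("griptop S",gs.round(1))
print("tab T",ray("top",*P(404,272),240).round(1),"S",ray("scene",*S(212,128),240).round(1))
for q in (g,gs):
  print(np.linalg.norm((q-c)[:2]))
E
```

```text
nut [674.2  91.5 220. ]
nut [668.6 -21.7 220. ]
nut [502.3 -11.5 220. ]
nut [507.5 100.9 220. ]
centre [588.1  39.8 220. ]
sides [np.float64(167.0), np.float64(113.3), np.float64(166.6), np.float64(112.5)]
nutS [503.5  -9.7 220. ]
nutS [515.8 105.7 220. ]
nutS [678.2  93.4 220. ]
nutS [672.  -18.9 220. ]
cS [592.4  42.6 220. ] [np.float64(168.7), np.float64(116.0), np.float64(162.8), np.float64(112.5)]
griptop T [ 555.  -126.5  262. ]
griptop S [ 561.8 -123.4  262. ]
tab T [573.7 -54.2 240. ] S [578.3 -52.5 240. ]
169.59561612987625
165.3726384474482
```

```bash
cat >> h.py <<'E'
def rows(p,yaw,wps):
    """wps: list of (x,y,z,yaw_deg); prints tool-frame rows, tracking rounding. yaw in deg"""
    p=np.array(p,float);out=[]
    for w in wps:
        a=np.radians(yaw);x=np.array([np.cos(a),np.sin(a),0]);z=np.array([-np.sin(a),np.cos(a),0]);y=np.array([0,0,-1.])
        d=np.array(w[:3])-p;r=np.round([d@x,d@y,d@z],1);t=round(yaw-w[3],1)
        p=p+r[0]*x+r[1]*y+r[2]*z;yaw-=t;out.append([*map(float,r),float(t)])
    for i in range(0,len(out),8):print(out[i:i+8])
    print("end",p.round(1),round(yaw,2))
def line(a,b,n):
    a,b=np.array(a,float),np.array(b,float);return [a+(b-a)*(i+1)/n for i in range(n)]
E
python3 - <<'E'
from h import *
a=[216.7,612.8,239.3,-19.5]
m1=[330,400,330,-45]; m=line(a,m1,5)+line(m1,[567,-77,340,-100.9],11)
rows(a[:3],-19.5,m)
E
```

```text
[[35.6, -18.1, -32.6, 5.1], [38.3, -18.2, -29.2, 5.1], [40.8, -18.1, -25.8, 5.1], [42.8, -18.2, -22.0, 5.1], [44.7, -18.1, -18.1, 5.1], [45.9, -0.9, -15.4, 5.1], [47.1, -0.9, -11.3, 5.1], [47.9, -0.9, -7.1, 5.0]]
[[48.4, -0.9, -2.8, 5.1], [48.4, -0.9, 1.4, 5.1], [48.0, -1.0, 5.8, 5.1], [47.4, -0.9, 10.0, 5.1], [46.3, -0.9, 14.2, 5.1], [44.9, -0.9, 18.2, 5.0], [43.1, -0.9, 22.1, 5.1], [40.9, -0.9, 25.8, 5.1]]
end [567. -77. 340.] -100.9
```

Emit:
{"fn": "servo_tool", "kwargs": {
  "deltas": [
    [35.6,-18.1,-32.6,5.1],
    [38.3,-18.2,-29.2,5.1],
    [40.8,-18.1,-25.8,5.1],
    [42.8,-18.2,-22.0,5.1],
    [44.7,-18.1,-18.1,5.1],
    [45.9,-0.9,-15.4,5.1],
    [47.1,-0.9,-11.3,5.1],
    [47.9,-0.9,-7.1,5.0]
  ],
  "gripper": 85
}}

```text
t: 1.15
tcp_pos: [395.1, 268.4, 332.7]
ee_rot: [-1.571, 0.0, -1.053]
force: [0.8, 0.1, -0.5]
finger_gap: 84.9
```

Emit:
{"fn": "servo_tool", "kwargs": {
  "deltas": [
    [48.4,-0.9,-2.8,5.1],
    [48.4,-0.9,1.4,5.1],
    [48.0,-1.0,5.8,5.1],
    [47.4,-0.9,10.0,5.1],
    [46.3,-0.9,14.2,5.1],
    [44.9,-0.9,18.2,5.0],
    [43.1,-0.9,22.1,5.1],
    [40.9,-0.9,25.8,5.1]
  ]
}}

```text
t: 2.15
tcp_pos: [567.7, -78.0, 339.9]
ee_rot: [-1.571, 0.0, -1.763]
force: [0.7, -0.0, 0.9]
finger_gap: 85.2
```

```bash
python3 - <<'E'
from h import *
o=get_obs();print(o["t"],o["tcp_pos"].round(1) if hasattr(o["tcp_pos"],'round') else o["tcp_pos"],np.round(o["ee_rot"],3),np.round(o["joints"],2),np.round(o["force"],2))
c=calibration("wrist");im=grab_frame("wrist")[:,:,::-1]
cv2.imwrite("pics/w1.png",im);np.savez("w1.npz",K=c["intrinsics"],T=c["T"])
E
```

```text
2.15 [567.7 -78.  339.9] [-1.571  0.    -1.763] [-0.45  0.27  0.65  1.71 -0.17  1.22  0.05] [ 0.7  -0.04  0.85]
```

View pics/w1.png

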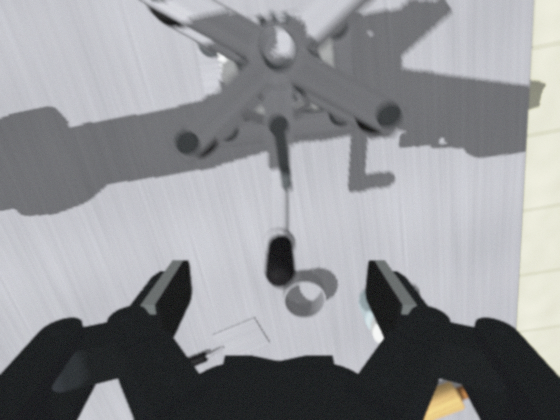

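Wrist view: nuts at (188,142) and (388,115), the grip near (280,260), and the paddle end near (286,180). I'll zoom in to refine these.

```bash
python3 - <<'E'
import cv2
t=cv2.imread("pics/w1.png")[90:300,170:410]
cv2.imwrite("pics/w1z.png",cv2.resize(t[:,60:160],None,fx=8*.35*1,fy=2.8,interpolation=cv2.INTER_CUBIC))
cv2.imwrite("pics/w1z.png",cv2.resize(t[60:,60:160],None,fx=4,fy=4,interpolation=cv2.INTER_CUBIC))
E
python3 - <<'E'
import sys;sys.path.insert(0,'.')
from h import *
d=np.load("w1.npz");c=dict(intrinsics=d["K"],T=d["T"])
R=lambda u,v,z:ray("wrist",u,v,z,c).round(1)
print("nuts",R(188,142,220),R(388,115,220))
for v in(270,275,280):print("grip",v,R(280,v,262))
print("grip base",R(280,238,200))
E
```

```text
nuts [504.4 -12.7 220. ] [668.9 -22.8 220. ]
grip 270 [ 560.9 -120.8  262. ]
grip 275 [ 560.1 -125.2  262. ]
grip 280 [ 559.2 -129.7  262. ]
grip base [ 561.3 -120.5  200. ]
```

View pics/w1z.png

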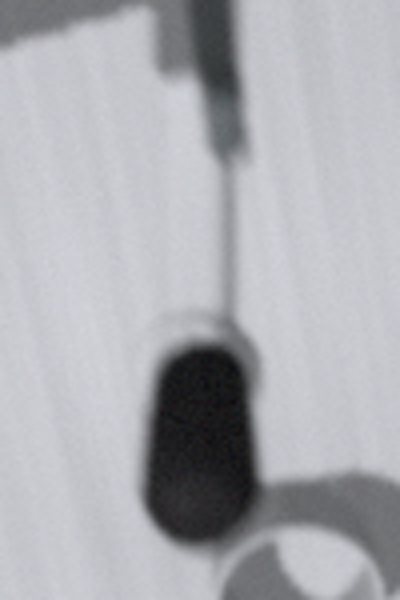

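```bash
python3 - <<'E'
from h import *
d=np.load("w1.npz");c=dict(intrinsics=d["K"],T=d["T"])
a=np.array([590,40.])
for n,u,v,z in(("tab",286.2,180,240),("tab",286.2,184,240),("grip",280.5,272.5,262),("screw",278,42,255),("screw",278,42,235)):
    p=ray("w",u,v,z,c)[:2];q=p-a;print(n,p.round(1),np.linalg.norm(q).round(1),np.degrees(np.arctan2(q[1],q[0])).round(2))
E
```

```text
tab [578.7 -55.3] 96.0 -96.77
tab [578.1 -58.5] 99.2 -96.9
grip [ 560.9 -123.1] 165.7 -100.12
screw [590.5  39.3] 0.9 -52.46
screw [591.2  43.1] 3.4 68.18
```

Emit:
{"fn": "servo_tool", "kwargs": {
  "deltas": [
    [-7,0,13,0],
    [-7,10,13,0],
    [-8,15,14,0],
    [0,15,0,0],
    [0,15,0,0],
    [0,15,0,0],
    [0,18,0,0],
    [0,20,0,0]
  ],
  "gripper": 0,
  "newtons": 20
}}

```text
t: 3.2
tcp_pos: [610.7, -62.8, 231.0]
ee_rot: [-1.57, 0.0, -1.761]
force: [0.5, -0.5, 0.2]
finger_gap: 0.2
```

Emit:
{"fn": "servo_tool", "kwargs": {
  "deltas": [
    [0,0,-3,0],
    [0,0,-3,0],
    [0,0,-3,0],
    [0,0,-3,0],
    [0,0,0,0],
    [0,0,0,0],
    [0,0,0,0],
    [0,0,0,0]
  ]
}}

```text
t: 4.2
tcp_pos: [599.0, -60.5, 231.9]
ee_rot: [-1.571, -0.0, -1.761]
force: [-0.3, 0.8, -0.4]
finger_gap: 0.2
```

```bash
python3 - <<'E'
from h import *
cv2.imwrite("pics/w2.png",grab_frame("wrist")[:,:,::-1])
s=grab_frame("scene")[:,:,::-1][130:290,180:340];cv2.imwrite("pics/s2.png",cv2.resize(s,None,fx=3.5,fy=3.5,interpolation=cv2.INTER_CUBIC))
E
```

```text
(no output)
```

View pics/w2.png

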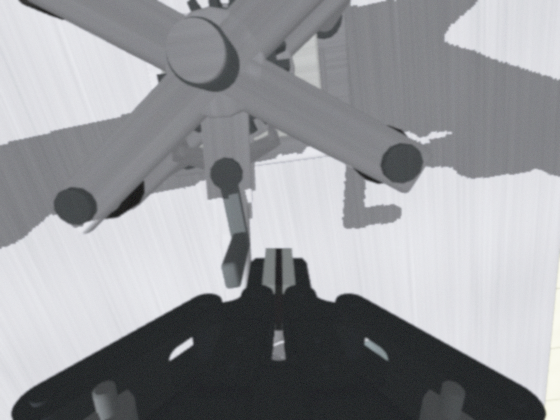

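View pics/s2.png

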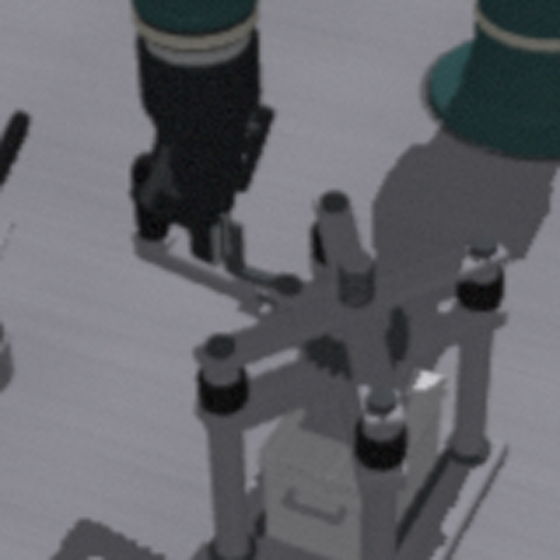

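The wrist view shows the paddle at (236,262), about 9 mm to the left of the closed fingertips (265–305, 270). Next I push toward −z.

Emit:
{"fn": "servo_tool", "kwargs": {
  "deltas": [
    [0,0,-3,0],
    [0,0,-3,0],
    [0,0,-3,0],
    [0,0,-3,0],
    [0,0,-3,0],
    [0,0,-2,0],
    [0,0,-2,0],
    [0,0,0,0]
  ]
}}

```text
t: 5.3
tcp_pos: [580.2, -56.8, 232.0]
ee_rot: [-1.571, 0.0, -1.761]
force: [0.1, 0.1, -1.0]
finger_gap: 0.3
```

```bash
python3 - <<'E'
from h import *
cv2.imwrite("pics/w3.png",grab_frame("wrist")[:,:,::-1])
E
```

```text
(no output)
```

View pics/w3.png

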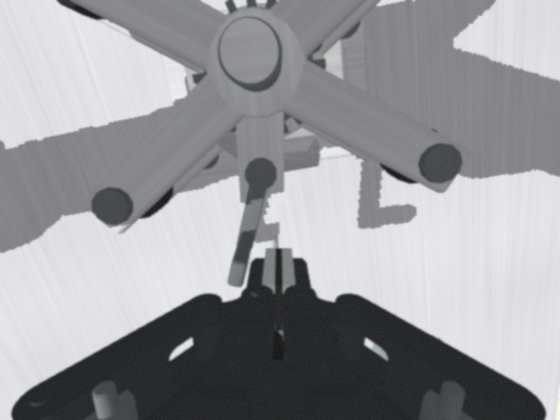

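The paddle now leans left, from the pin at (260,172) to its tip at (238,275), and there is a gap to the fingers, so the pawl has snapped over. I'll back off, lift and verify.

Emit:
{"fn": "servo_tool", "kwargs": {
  "deltas": [
    [0,0,4,0],
    [0,-8,0,0],
    [0,-18,0,0],
    [5,-20,-2,0],
    [5,-20,-3,0],
    [5,-20,-3,0],
    [5,-20,-3,0],
    [0,0,0,0]
  ],
  "gripper": 70
}}

```text
t: 6.35
tcp_pos: [570.1, -76.1, 340.2]
ee_rot: [-1.567, 0.001, -1.762]
force: [-0.2, 0.1, -0.3]
finger_gap: 70.3
```

```bash
python3 - <<'E'
from h import *
o=get_obs();print(o["tcp_pos"],o["ee_rot"],np.round(o["joints"],2))
c=calibration("wrist");im=grab_frame("wrist")[:,:,::-1]
cv2.imwrite("pics/w4.png",im);np.savez("w4.npz",K=c["intrinsics"],T=c["T"])
cv2.imwrite("pics/w4z.png",cv2.resize(im[20:320,180:400],None,fx=2,fy=2,interpolation=cv2.INTER_CUBIC))
E
```

```text
[570.05233162 -76.07786541 340.23493668] [-1.56721394e+00  1.16385915e-03 -1.76155430e+00] [-0.45  0.27  0.66  1.71 -0.18  1.22  0.05]
```

View pics/w4z.png

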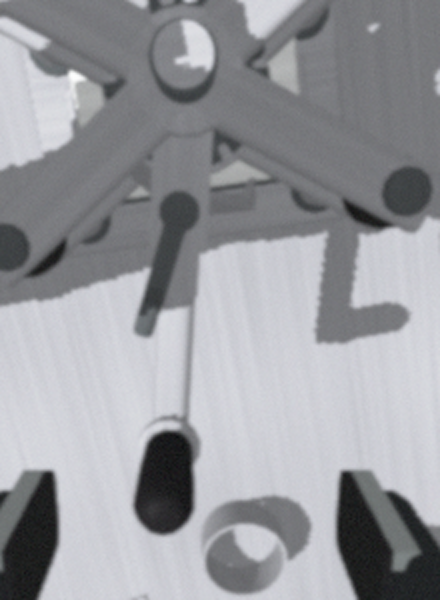

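Pawl confirmed flipped: the paddle at zoom (148,315) is left of the bar, which is the clockwise side. The grip top is at zoom (164,503).

```bash
python3 - <<'E'
from h import *
d=np.load("w4.npz");c=dict(intrinsics=d["K"],T=d["T"])
a=np.array([590,40.])
for n,u,v,z in(("grip",261.8,271.2,262),("tab",180+145/2,20+318/2,240),("nutR",180+406/2,20+188/2,220)):
    p=ray("w",u,v,z,c)[:2];q=p-a;print(n,p.round(1),np.linalg.norm(q).round(1),np.degrees(np.arctan2(q[1],q[0])).round(2))
E
```

```text
grip [ 549.2 -117.4] 162.6 -104.54
tab [555.2 -47.6] 94.2 -111.65
nutR [667.9 -19.3] 97.9 -37.28
```

Emit:
{"fn": "servo_tool", "kwargs": {
  "deltas": [
    [25,0,-7,1.8],
    [26,0,-5,1.8],
    [0,18,0,0],
    [0,20,0,0],
    [0,20,0,0],
    [0,20,0,0],
    [0,20,0,0],
    [0,20,0,0]
  ]
}}

```text
t: 7.4
tcp_pos: [546.8, -122.6, 218.0]
ee_rot: [-1.572, -0.0, -1.824]
force: [-0.1, -0.7, -0.2]
finger_gap: 70.0
```

```bash
python3 - <<'E'
from h import *
cv2.imwrite("pics/w5.png",grab_frame("wrist")[:,:,::-1])
E
```

```text
(no output)
```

View pics/w5.png

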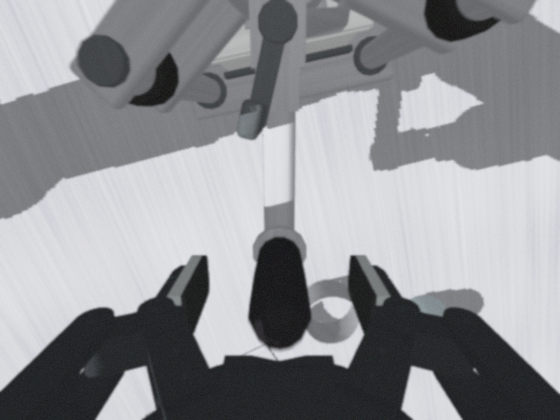

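Grip is centred between the pads (280,290). I'll cage it and swing it back counter-clockwise, which only clicks over the teeth.

Emit:
{"fn": "servo_tool", "kwargs": {
  "deltas": [
    [0,0,0,0],
    [0,0,0,0],
    [-0.2,0,8,-2.7],
    [-0.9,0,17.6,-6],
    [-0.9,0,17.6,-6],
    [-0.9,0,17.6,-6],
    [-0.9,0,17.6,-6],
    [-0.2,0,8,-2.7]
  ],
  "gripper": 29,
  "newtons": 40
}}

```text
t: 8.45
tcp_pos: [634.0, -122.2, 220.7]
ee_rot: [-1.57, -0.0, -1.308]
force: [-1.3, 0.2, -0.0]
finger_gap: 29.2
```

Emit:
{"fn": "servo_tool", "kwargs": {
  "deltas": [
    [-0.9,0,17,-5.8],
    [-0.9,0,17,-5.8],
    [-0.8,0,15.5,-5.3],
    [0,0,0,0],
    [-0.2,0,-8.9,3],
    [-0.4,0,-11.9,4],
    [-0.4,0,-11.9,4],
    [-0.4,0,-11.9,4]
  ]
}}

```text
t: 9.45
tcp_pos: [638.3, -121.2, 220.6]
ee_rot: [-1.567, -0.001, -1.281]
force: [4.8, 0.6, -2.5]
finger_gap: 29.1
```

Emit:
{"fn": "servo_tool", "kwargs": {
  "deltas": [
    [-0.4,0,-11.9,4],
    [-0.4,0,-11.9,4],
    [-0.4,0,-11.9,4],
    [-0.4,0,-11.9,4],
    [-0.4,0,-11.9,4],
    [-0.4,0,-11.9,4],
    [-0.4,0,-11.9,4],
    [-0.4,0,-11.9,4]
  ]
}}

```text
t: 10.45
tcp_pos: [544.4, -123.0, 220.7]
ee_rot: [-1.567, 0.001, -1.84]
force: [4.9, -0.2, -2.4]
finger_gap: 29.0
```

Emit:
{"fn": "servo_tool", "kwargs": {
  "deltas": [
    [-0.4,0,-11.9,4],
    [-0.4,0,-11.9,4],
    [-0.4,0,-11.9,4],
    [-0.4,0,-11.9,4],
    [-0.4,0,-11.9,4],
    [-0.4,0,-11.9,4],
    [0,0,0,0],
    [0,0,0,0]
  ]
}}

```text
t: 11.45
tcp_pos: [480.7, -90.6, 220.4]
ee_rot: [-1.571, 0.001, -2.255]
force: [0.5, -1.2, 1.0]
finger_gap: 29.4
```

```bash
python3 - <<'E'
from h import *
o=get_obs();p=np.array(o["tcp_pos"])[:2]-[590,41];print(np.linalg.norm(p),np.degrees(np.arctan2(p[1],p[0])),np.degrees(o["ee_rot"][2]),o["force"])
im=grab_frame("scene")[:,:,::-1];cv2.imwrite("pics/s6.png",cv2.resize(im[150:310,180:340],None,fx=3.5,fy=3.5,interpolation=cv2.INTER_CUBIC))
E
```

```text
171.05489696957412 -129.71062400993296 -129.17532557913816 [ 0.5262923  -1.16390599  1.02434627]
```

View pics/s6.png

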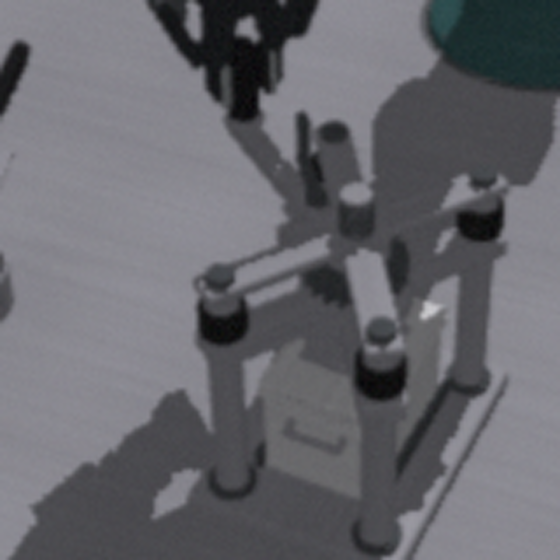

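The handle is at θ≈−36°, the paddle is still on the clockwise side, and the stroke took 4.9 N. Now the return stroke.

Emit:
{"fn": "servo_tool", "kwargs": {
  "deltas": [
    [-2.1,0,26.6,-9],
    [-2.1,0,26.6,-9],
    [-2.1,0,26.6,-9],
    [-2.1,0,26.6,-9],
    [-2.1,0,26.6,-9],
    [-2.1,0,26.6,-9],
    [-2.1,0,26.6,-9],
    [-1.9,0,25.2,-8.5]
  ]
}}

```text
t: 12.5
tcp_pos: [679.3, -103.0, 219.2]
ee_rot: [-1.573, 0.001, -1.003]
force: [-1.3, -0.9, 0.5]
finger_gap: 29.0
```

Emit:
{"fn": "servo_tool", "kwargs": {
  "deltas": [
    [-0.4,0,-11.9,4],
    [-0.4,0,-11.9,4],
    [-0.4,0,-11.9,4],
    [-0.4,0,-11.9,4],
    [-0.4,0,-11.9,4],
    [-0.4,0,-11.9,4],
    [-0.4,0,-11.9,4],
    [-0.4,0,-11.9,4]
  ]
}}

```text
t: 13.5
tcp_pos: [589.6, -128.5, 219.6]
ee_rot: [-1.569, -0.0, -1.567]
force: [3.6, 0.5, -4.0]
finger_gap: 29.2
```

Emit:
{"fn": "servo_tool", "kwargs": {
  "deltas": [
    [-0.2,0,-7.4,2.5],
    [-0.2,0,-7.4,2.5],
    [-0.2,0,-7.4,2.5],
    [-0.2,0,-7.4,2.5],
    [-0.2,0,-7.4,2.5],
    [-0.2,0,-7.4,2.5],
    [-0.2,0,-7.4,2.5],
    [-0.2,0,-7.4,2.5]
  ]
}}

```text
t: 14.5
tcp_pos: [531.7, -118.9, 219.9]
ee_rot: [-1.569, -0.0, -1.916]
force: [4.6, -0.7, -3.0]
finger_gap: 28.8
```

Emit:
{"fn": "servo_tool", "kwargs": {
  "deltas": [
    [-0.2,0,-7.4,2.5],
    [-0.2,0,-7.4,2.5],
    [-0.2,0,-7.4,2.5],
    [-0.2,0,-7.4,2.5],
    [-0.2,0,-7.4,2.5],
    [-0.2,0,-7.4,2.5],
    [-0.2,0,-7.4,2.5],
    [-0.2,0,-7.4,2.5]
  ]
}}

```text
t: 15.5
tcp_pos: [480.5, -89.9, 220.0]
ee_rot: [-1.568, 0.0, -2.265]
force: [3.6, -1.5, -2.6]
finger_gap: 29.6
```

Emit:
{"fn": "servo_tool", "kwargs": {
  "deltas": [
    [-2.1,0,26.6,-9],
    [-2.1,0,26.6,-9],
    [-2.1,0,26.6,-9],
    [-2.1,0,26.6,-9],
    [-2.1,0,26.6,-9],
    [-2.1,0,26.6,-9],
    [-2.1,0,26.6,-9],
    [-2.1,0,26.6,-9]
  ]
}}

```text
t: 16.5
tcp_pos: [679.3, -102.7, 219.2]
ee_rot: [-1.573, 0.001, -1.003]
force: [-0.9, -0.5, 0.1]
finger_gap: 28.7
```

Emit:
{"fn": "servo_tool", "kwargs": {
  "deltas": [
    [-0.2,0,-8.9,3],
    [-0.2,0,-8.9,3],
    [-0.2,0,-8.9,3],
    [-0.2,0,-8.9,3],
    [-0.2,0,-8.9,3],
    [-0.2,0,-8.9,3],
    [0,0,0,0],
    [0,0,0,0]
  ]
}}

```text
t: 17.5
tcp_pos: [630.7, -123.0, 219.8]
ee_rot: [-1.571, 0.0, -1.32]
force: [-0.5, 0.1, -0.3]
finger_gap: 28.8
```

Emit:
{"fn": "servo_tool", "kwargs": {
  "deltas": [
    [-0.2,0,-5.9,2],
    [-0.2,0,-5.9,2],
    [-0.2,0,-5.9,2],
    [-0.2,0,-5.9,2],
    [-0.2,0,-5.9,2],
    [-0.2,0,-5.9,2],
    [-0.2,0,-5.9,2],
    [-0.2,0,-5.9,2]
  ]
}}

```text
t: 18.5
tcp_pos: [583.3, -128.0, 220.2]
ee_rot: [-1.57, -0.001, -1.603]
force: [4.9, -2.2, -3.0]
finger_gap: 28.8
```

Emit:
{"fn": "servo_tool", "kwargs": {
  "deltas": [
    [0,0,-3,1],
    [0,0,-3,1],
    [0,0,-3,1],
    [0,0,-3,1],
    [0,0,-3,1],
    [0,0,-3,1],
    [0,0,-3,1],
    [0,0,-3,1]
  ]
}}

```text
t: 19.5
tcp_pos: [559.7, -125.6, 220.2]
ee_rot: [-1.57, -0.0, -1.741]
force: [4.8, -2.9, -1.3]
finger_gap: 28.9
```

```bash
python3 - <<'E'
from h import *
im=grab_frame("scene")[:,:,::-1];cv2.imwrite("pics/s7.png",cv2.resize(im[180:300,220:340],None,fx=5,fy=5,interpolation=cv2.INTER_CUBIC))
im=cv2.imread("pics/scene0.png");cv2.imwrite("pics/s0c.png",cv2.resize(im[180:300,220:340],None,fx=5,fy=5,interpolation=cv2.INTER_CUBIC))
E
```

```text
(no output)
```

View pics/s7.png

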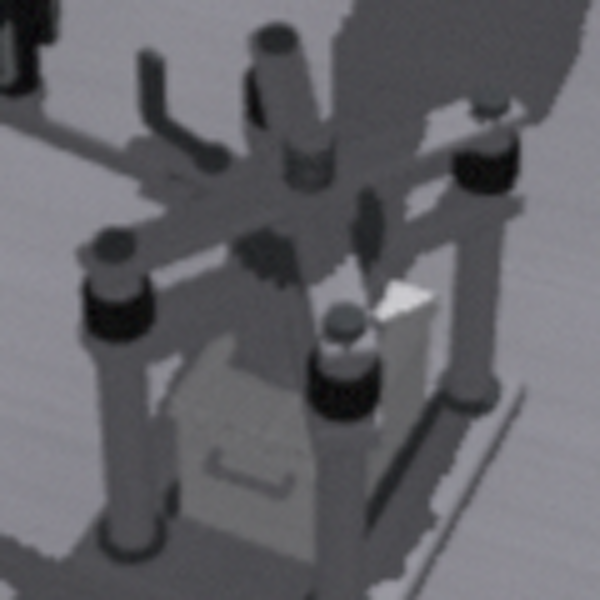

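View pics/s0c.png

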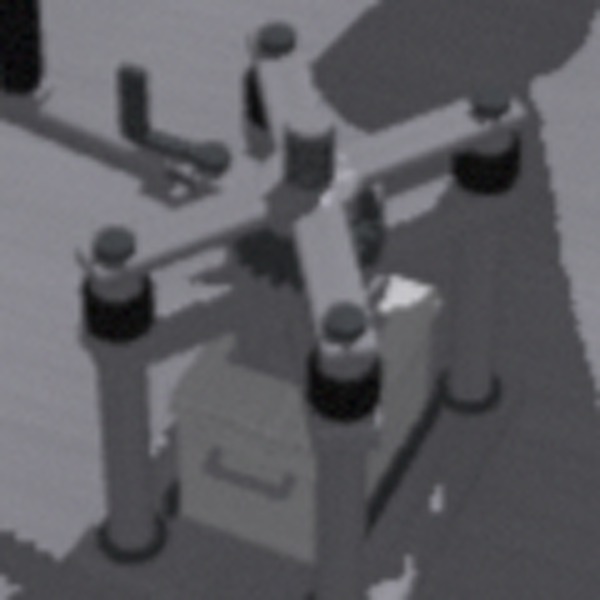

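The screw top has dropped noticeably in scene, from zoom (305,120) to about (308,140). Force along the swing is still about 5 N, so I carry on slowly.

Emit:
{"fn": "servo_tool", "kwargs": {
  "deltas": [
    [0,0,-3,1],
    [0,0,-3,1],
    [0,0,-3,1],
    [0,0,-3,1],
    [0,0,-3,1],
    [0,0,-3,1],
    [0,0,-3,1],
    [0,0,-3,1]
  ]
}}

```text
t: 20.55
tcp_pos: [536.4, -119.9, 220.2]
ee_rot: [-1.57, -0.0, -1.88]
force: [4.4, -4.1, 0.7]
finger_gap: 29.0
```

Emit:
{"fn": "servo_tool", "kwargs": {
  "deltas": [
    [-0.1,0,-3,1],
    [0,0,-3,1],
    [0,0,-3,1],
    [-0.1,0,-3,1],
    [0,0,-3,1],
    [0,0,-3,1],
    [0,0,-3,1],
    [0,0,-3,1]
  ]
}}

```text
t: 21.55
tcp_pos: [514.8, -111.2, 220.2]
ee_rot: [-1.568, 0.0, -2.02]
force: [8.5, -5.7, -2.6]
finger_gap: 28.9
```

Tangential force rose from 5.4 to 10.1 N, so it is coming up firm. One more 2° nudge to confirm.

Emit:
{"fn": "servo_tool", "kwargs": {
  "deltas": [
    [0,0,0,0],
    [0,0,0,0],
    [0,0,0,0],
    [0,0,0,0],
    [0,0,-1.5,0.5],
    [0,0,-1.5,0.5],
    [0,0,-1.5,0.5],
    [0,0,-1.5,0.5]
  ]
}}

```text
t: 22.55
tcp_pos: [509.8, -108.7, 220.2]
ee_rot: [-1.567, 0.0, -2.055]
force: [7.3, -5.6, -3.8]
finger_gap: 29.0
```

Emit:
{"fn": "servo_tool", "kwargs": {
  "deltas": [
    [0,0,-1.5,0.5],
    [0,0,-1.5,0.5],
    [0,0,-1.5,0.5],
    [0,0,-1.5,0.5],
    [0,0,-1,0.3],
    [0,0,0,0],
    [0,0,0,0],
    [0,0,0,0]
  ]
}}

```text
t: 23.55
tcp_pos: [503.9, -105.5, 220.2]
ee_rot: [-1.567, 0.0, -2.095]
force: [9.6, -5.6, -4.1]
finger_gap: 28.8
```

Static tangential force is about 11 N, inside the 8–15 N band. I stop here, open and lift away.

Emit:
{"fn": "servo_tool", "kwargs": {
  "deltas": [
    [0,0,0,0],
    [0,0,0,0],
    [0,0,0,0],
    [0,0,0,0],
    [0,0,0,0],
    [0,-5,0,0],
    [0,-15,0,0],
    [0,-20,0,0]
  ],
  "gripper": 70
}}

```text
t: 24.55
tcp_pos: [502.5, -105.0, 261.1]
ee_rot: [-1.571, -0.0, -2.094]
force: [-0.4, 0.1, -0.9]
finger_gap: 69.5
```

Emit:
{"fn": "servo_tool", "kwargs": {
  "deltas": [
    [0,-20,0,0],
    [0,-20,0,0],
    [0,-20,0,0],
    [0,-20,0,0],
    [5,-10,0,0],
    [10,0,0,0],
    [0,0,0,0],
    [0,0,0,0]
  ]
}}

```text
t: 25.55
tcp_pos: [494.7, -117.8, 349.4]
ee_rot: [-1.572, -0.0, -2.094]
force: [-0.3, 0.7, -1.7]
finger_gap: 69.9
```

```bash
python3 - <<'E'
from h import *
print(get_obs()["force"])
im=grab_frame("wrist")[:,:,::-1];cv2.imwrite("pics/w8.png",im)
im=grab_frame("scene")[:,:,::-1];cv2.imwrite("pics/s8f.png",im);cv2.imwrite("pics/s8.png",cv2.resize(im[140:300,180:340],None,fx=3.7,fy=3.7,interpolation=cv2.INTER_CUBIC))
E
```

```text
[-0.26259509  0.73750768 -1.65704444]
```

View pics/s8.png

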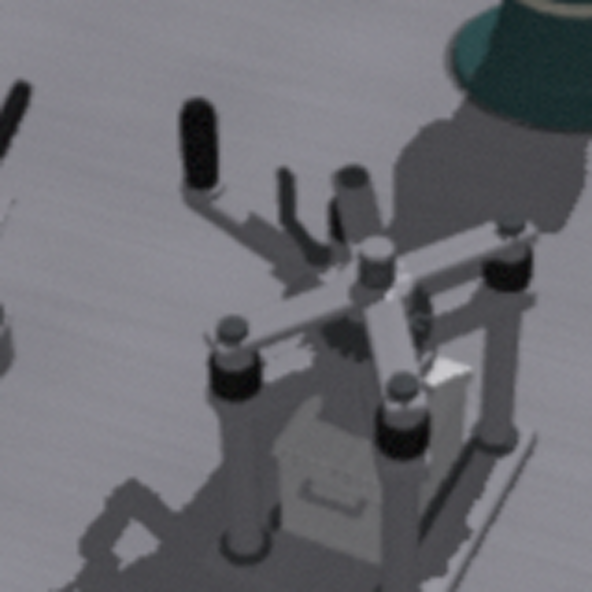

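View pics/w8.png

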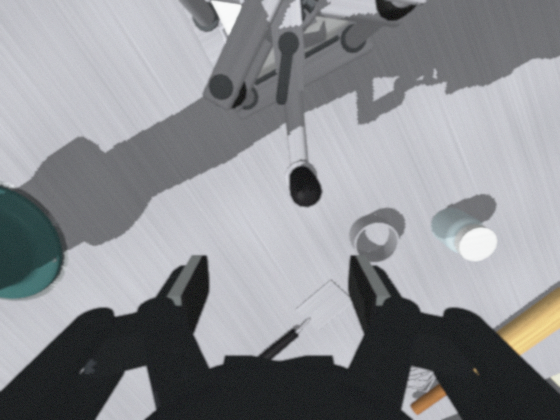

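View pics/s8f.png

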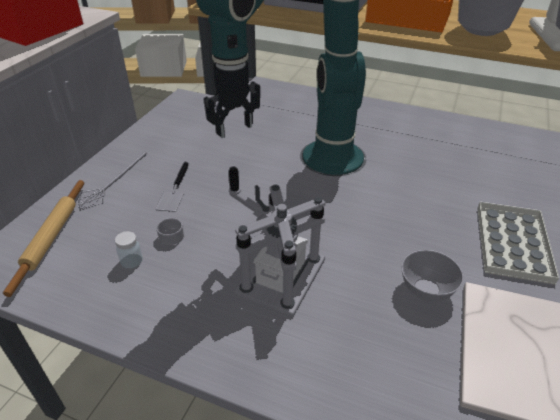

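```bash
python3 -c "
from bench import *
print(job_done(),get_obs()['t'])"
```

```text
the job is handed in; nothing more can be done
the job is handed in; nothing more can be done
```

The press is wound down firm and I handed the job in with the arm clear of everything, after about 26 s of the 69 s allowed.

- **Pawl:** I flipped the thumb lever with the closed fingertips. The wrist picture shows the paddle on the clockwise (wind-down) side, and it still is in the last picture.
- **Winding:** I held the grip loosely between the fingers and worked the handle through three strokes within about ±0.63 rad. The pull stayed at about 4 to 5 N while the plate came down.
- **Firm stop:** On the third stroke the pull along the swing rose from 5.4 to 10.1 N, then read about 9 N and ended at 11 N with the handle held still. That is inside the 8 to 15 N band. The handle was at about −0.46 rad, well short of the −0.70 post stop, so it was not resting on a post.
- **Let go:** I opened the gripper and lifted away. The wrist force then read under 2 N, which is noise, and the handle, bowl, jar, cutter and spatula looked undisturbed.

**Not confirmed by sight:**
- The lid is mostly hidden under the bridge, so I could not see it lying on the rim. That rests on the rise in pull and on the estimated travel of about 8 to 11 mm, where 6 to 10 mm was needed.
- The 9 N reading came after a pause and was slightly lower than the one before it. I took that as slack being taken up, and the next nudge gave the steady 11 N.
- The wrist camera put the grip 163 to 166 mm from the axis instead of 170 mm, so I used the given 170 mm.

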